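Clamp the derailleur cage in its jig

ROBOT

A 6-joint arm with a two-finger parallel gripper is mounted at the origin on the work surface. World frame = base frame: x ahead of the robot, y to its left, z up, the work surface at z = 0. Lengths are in m, angles in rad, forces in N, time in s.
With the tool pointing down it reaches from about 0.35 to 0.975 m from the base axis. Payload 4.9 kg.
Tool frame: the origin (TCP) lies midway between the tips of the shut fingers; the grasp point (between the pads) lies 19 mm behind it; z points along the fingers, x is the direction in which the jaws open and shut, and the axes are right-handed (so a half turn about z gives the same grasp; the last joint's range is limited). The gripper opens to 85 mm and grips with 20 to 120 N. Pads are 22 mm wide; open, the fingers measure 114 mm over their backs; the gripper's body (76 mm by 85 mm) begins 54 mm behind the grasp point. The pads swing forward as they close: fully open they stand 13 mm farther back than shut.
Start: joints at [1.001, 0.053, 1.613, -0, 1.476, -0.119], TCP at [0.272, 0.563, 0.231] pointing down, gripper open.
Joint ranges: [-3.01, 3.01], [-1.01, 2.22], [0.06, 2.58], [-1.02, 4.17], [0.09, 2.62], [-3.14, 3.14]. Speed limits (rad/s): [2.57, 2.57, 3.14, 3.14, 3.14, 3.14].

INTERFACE

Orientations are given as a unit quaternion [w, x, y, z].
In Python, from cell import r, claw, solver, vision, monitor gives the robot as it stands. Calls block until the motion is done:
- r.goto(position, orientation): joint-space move of the TCP to a pose.
- r.line_to(position, frame=None, feed=0.15): straight line of the TCP; frame=None keeps the orientation; feed is the mean speed in m/s.
- r.move_joints(angles): joint-space move.
- claw.command_gripper(opening): opening from 0.0 (shut) to 1.0 (fully open); the grip force is fixed at half the most; returns when the fingers have stopped.
- r.dwell(seconds).
- solver.inverse_kinematics(position, orientation): joint angles nearest the present ones, or None.
- vision.grab_frame(name): name is "scene" or "side" or "wrist"; returns a dict with "img" (480x640x3 uint8, blue, green, red), "range_z" (480x640 float32, m along the optical axis (not along the pixel's ray), 0 where there is no reading), "camera_matrix" (3x3 intrinsics, pixels), "distortion" ([k1, k2, p1, p2, k3] as OpenCV has them; the pictures are not rectified), "world_to_cam" (4x4, takes a point from world to camera coordinates). Camera axes: x right, y down, z forward; pixel columns grow to the right and rows downward; lengths in m; the calibration is good to about 2 mm. A picture is of the moment at which its call begins.
A pose or a line that the arm cannot do raises r.IKError and nothing moves.
- r.sign_off(): hands the job in, once; it reports no verdict.
Readings, each from a call of its own:
- monitor.current_clock(): time.
- monitor.current_joint_positions(): joint angles.
- monitor.current_joint_vel(): joint speeds.
- monitor.current_effort(): joint torques, N m.
- monitor.current_position(): TCP position.
- monitor.current_eef_rot(): TCP orientation.
- monitor.current_force(): force on the tool from outside, world axes, zero at the start.
- monitor.current_moment(): the same for the moment, N m.
- monitor.current_gripper_width(): opening from 0.0 (shut) to 1.0 (fully open).
Only numpy, scipy, OpenCV 4.12 (cv2) and the standard library are available. Lean on these libraries where they do the work, as an engineer would, in place of code of your own. Each camera call takes 0.05 s, during which the arm holds its last target.

TASK

On the porch bench the aluminium derailleur cage lies in the blue jig with both bolts slack. Turn the jig's red bolt knob clockwise fully to its end stop, then its yellow one fully to its end stop, and leave both there. Do not touch the empty grey jig beside it, whose look-alike knobs must stay slack.

Things in the scene. Friction and masses are not known exactly. Their poses are not given: they have to be found in the camera images.
- red_bolt (a joint): Turn of the red bolt knob on the blue jig, rad. 0 is slack, 1.4 is the hard end stop (fully tight); it grows as the knob is turned clockwise seen from above. It starts between 0 and 0.25, has light friction (about 0.08 N m), no spring, stays where it is left and does not rise or sink as it turns.
- yellow_bolt (a joint): The same for the yellow bolt knob on the blue jig: 0 slack, 1.4 end stop, clockwise from above grows, starts between 0 and 0.25.
- red_bolt_grip (a point): Grip point of the blue jig's red knob: on its vertical turning axis, 74 mm above the table. The knob is a bar 56 mm long, 16 mm wide, 24 mm high (60 to 84 mm above the table) with flat sides. This frame turns with it: x along the bar, y across, z up. Slack, the bar lies square across the jig; tight, nearly along it.
- yellow_bolt_grip (a point): Grip point of the yellow knob on the blue jig, same shape, height and axes as the red one.
- spare_jig: The empty grey jig, fixed to the table: the same block (90 x 220 x 30 mm; the origin is the centre of its underside, y along its length, z up) and the same red and yellow knobs (75 mm either side of the origin along y, up to 84 mm high), but no cage in it. Not to be touched.
- cage_jig: The blue jig, fixed to the table: a block 90 x 220 x 30 mm, origin at the centre of its underside, y along its length. Red knob at y = +75 mm, yellow at -75 mm, the aluminium cage with two black toothed wheels between. Steel straps under the knobs, tops 45 mm above the table. It stands left or right of the grey jig, turned up to 20 degrees.
Things that resemble listed ones, but are neither listed nor needed, are in the scene too. Leave any brown or green look-alike of the cage_jig alone.

How it is judged:
By the outcome, as a careful person would: the job done as asked, in the order asked, and still so for the second after the job is handed in, with the robot touching nothing.
It also fails if it takes over 45 s, if anything falls off the work surface, if the arm or the gripper's body presses on something with over 40 N, if the wrist force passes 120 N, or if a joint passes its speed limit or range.

## Working session

There is one attempt and no reset: what is moved stays moved. The work goes in short steps, each a Python script; the robot and the scene stay as the last script left them, time stands still between calls to the robot, and variables do not carry over. Pictures are saved under pics/ and viewed, and the job is handed in when it is done.

```bash
ls; mkdir -p pics; python3 - <<'E'
from cell import r, claw, solver, vision, monitor
import cv2,pickle
d={}
for n in ["scene","side","wrist"]:
    f=vision.grab_frame(n); d[n]=f; cv2.imwrite(f"pics/{n}0.png",f["img"])
    print(n,f["camera_matrix"].tolist(),f["distortion"],f["world_to_cam"].round(3).tolist())
pickle.dump(d,open("f0.pkl","wb"))
print(monitor.current_clock(),monitor.current_eef_rot())
E
```

```text
pics
scene [[560.3338772546198, 0.0, 316.361498291893], [0.0, 560.3338772546198, 243.78123600599997], [0.0, 0.0, 1.0]] [0.05030003 0.         0.         0.         0.        ] [[-0.34, 0.94, -0.021, 0.169], [0.644, 0.216, -0.734, -0.211], [-0.685, -0.263, -0.679, 1.528], [0.0, 0.0, 0.0, 1.0]]
side [[449.07614106847086, 0.0, 322.0679980346131], [0.0, 449.07614106847086, 238.7809579701396], [0.0, 0.0, 1.0]] [-0.03656849  0.          0.          0.          0.        ] [[0.999, -0.043, 0.011, -0.424], [-0.013, -0.523, -0.852, 0.055], [0.043, 0.851, -0.523, 0.78], [0.0, 0.0, 0.0, 1.0]]
wrist [[390.6340011529018, 0.0, 324.7049447335354], [0.0, 390.6340011529018, 236.73439484088985], [0.0, 0.0, 1.0]] [-0.01075991  0.          0.          0.          0.        ] [[0.436, 0.9, -0.001, -0.625], [0.857, -0.415, 0.306, -0.04], [0.274, -0.134, -0.952, 0.379], [0.0, 0.0, 0.0, 1.0]]
0.15 [ 3.53506518e-04  8.47248675e-01  5.31195826e-01 -7.42398988e-04]
```

View pics/scene0.png

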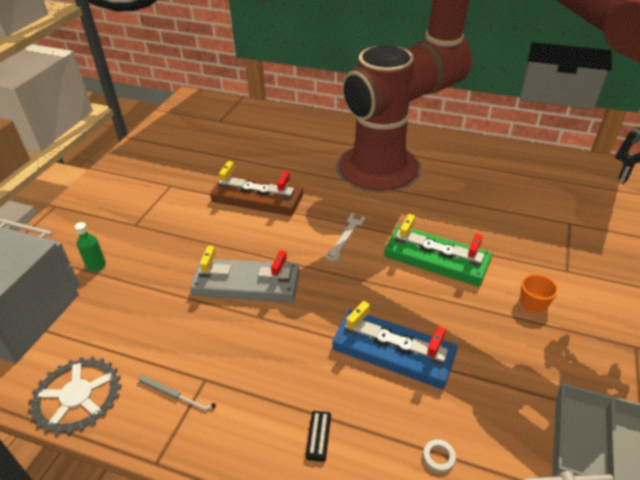

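View pics/side0.png

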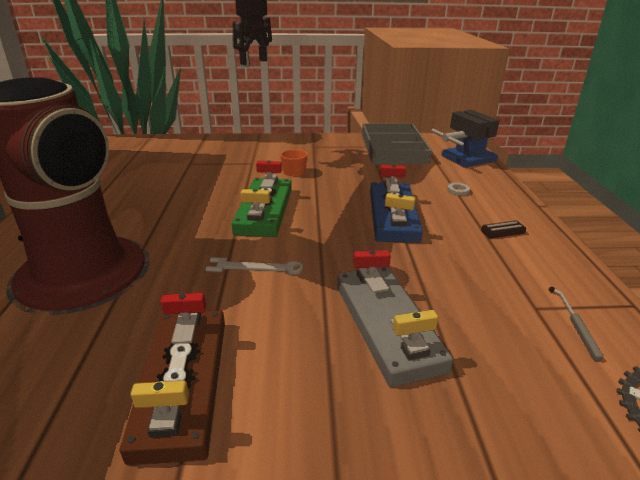

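Candidates in the scene picture:
- brown jig at (256,192)
- grey spare jig at (246,278), knobs at (207,259) and (279,263)
- green jig at (438,250), knobs at (407,225) and (476,245)
- **blue jig at (395,345)**, yellow knob at (358,315), red knob at (437,341)

The blue jig holds the cage, so I choose that one. Next I measure it and check a close crop.

```bash
cat > h.py <<'E'
import numpy as np,cv2
def pts(f,mask):
    v,u=np.nonzero(mask&(f["range_z"]>0))
    z=f["range_z"][v,u]
    n=cv2.undistortPoints(np.stack([u,v],1).astype(np.float64).reshape(-1,1,2),f["camera_matrix"],f["distortion"]).reshape(-1,2)
    pc=np.c_[n*z[:,None],z]
    T=np.linalg.inv(f["world_to_cam"])
    return pc@T[:3,:3].T+T[:3,3]
def masks(f,box):
    h=cv2.cvtColor(f["img"],cv2.COLOR_BGR2HSV).astype(int);H,S,V=h[...,0],h[...,1],h[...,2]
    b=np.zeros(H.shape,bool);x0,y0,x1,y1=box;b[y0:y1,x0:x1]=1
    return {"red":b&((H<5)|(H>174))&(S>180)&(V>90),"yellow":b&(H>22)&(H<34)&(S>150)&(V>90),"blue":b&(H>95)&(H<125)&(S>120)}
def rep(f,box,tag):
    for k,m in masks(f,box).items():
        p=pts(f,m)
        if len(p)<10: print(tag,k,len(p));continue
        if k!="blue": p=p[(p[:,2]>.055)&(p[:,2]<.095)]
        else: p=p[(p[:,2]>.026)&(p[:,2]<.036)]
        top=p if k=="blue" else p[p[:,2]>.078]
        rect=cv2.minAreaRect((top[:,:2]*1000).astype(np.float32))
        print(tag,k,len(p),len(top),"mean",top.mean(0).round(4),"zmax",np.percentile(p[:,2],[2,98]).round(3),"rect",[np.round(a,1) for a in rect])
E
python3 - <<'E'
import pickle,cv2
from h import *
d=pickle.load(open("f0.pkl","rb"))
rep(d["scene"],(325,290,465,390),"scene"); rep(d["side"],(360,155,430,245),"side")
c=d["scene"]["img"][285:395,320:470];cv2.imwrite("pics/crop0.png",cv2.resize(c,None,fx=5,fy=5,interpolation=cv2.INTER_CUBIC))
E
```

```text
scene red 233 197 mean [0.5968 0.2627 0.0832] zmax [0.069 0.086] rect [array([594.5, 262.2]), array([15.5, 57.2]), np.float64(83.0)]
scene yellow 175 175 mean [0.5806 0.114  0.0843] zmax [0.081 0.088] rect [array([580. , 113.6]), array([16.9, 56.4]), np.float64(70.2)]
scene blue 2340 2340 mean [0.6041 0.1951 0.0302] zmax [0.027 0.034] rect [array([589.2, 188.2]), array([215.5,  90.6]), np.float64(85.8)]
side red 268 101 mean [0.5904 0.2574 0.082 ] zmax [0.062 0.084] rect [array([590.5, 260. ]), array([15.2, 52.9]), np.float64(78.8)]
side yellow 3
side blue 255 255 mean [0.5873 0.1241 0.0293] zmax [0.027 0.031] rect [array([605.6, 176.4]), array([216.8,  69.5]), np.float64(74.9)]
```

View pics/crop0.png

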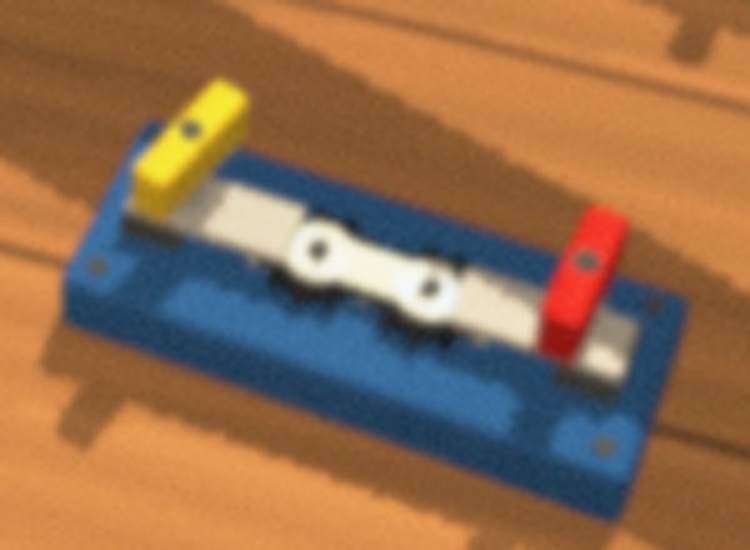

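View pics/wrist0.png

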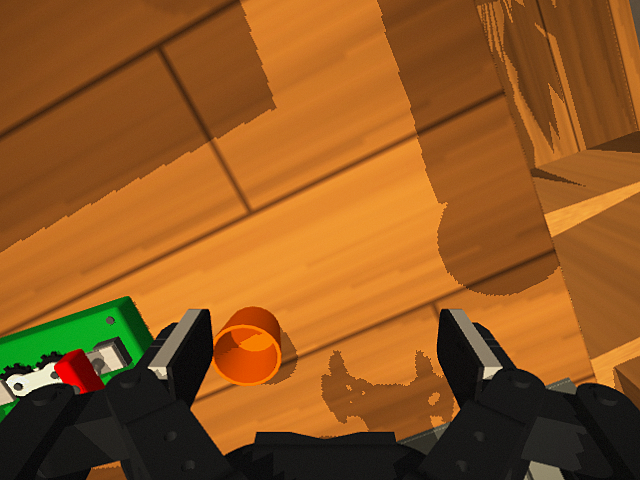

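The crop shows the blue jig with the aluminium cage and two black wheels, yellow knob at left and red at right. Both bars lie roughly across the jig, so both are slack. Now a closer wrist view from above it.

```bash
cat >> h.py <<'E'
def quat(adeg):
    from scipy.spatial.transform import Rotation as R
    a=np.radians(adeg);c,s=np.cos(a),np.sin(a)
    q=R.from_matrix(np.array([[c,s,0],[s,-c,0],[0,0,-1.]])).as_quat()
    return [q[3],q[0],q[1],q[2]]
E
python3 - <<'E'
from cell import r, claw, solver, vision, monitor
from h import *
import pickle
for p in ([.5945,.262],[.580,.1136]):
  for a in (82,2,-98,-178): print(p,a,np.round(solver.inverse_kinematics([*p,.055],quat(a)),2))
r.goto([.587,.188,.25],quat(84))
print(monitor.current_clock())
f=vision.grab_frame("wrist");cv2.imwrite("pics/wrist1.png",f["img"]);pickle.dump(f,open("f1.pkl","wb"))
rep(f,(0,0,640,480),"wrist")
print(monitor.current_position(),monitor.current_joint_positions())
E
```

```text
[0.5945, 0.262] 82 [ 0.3   0.27  1.68 -0.    1.19 -1.13]
[0.5945, 0.262] 2 [ 0.3   0.27  1.68 -0.    1.19  0.27]
[0.5945, 0.262] -98 [ 0.3   0.27  1.68 -0.    1.19  2.01]
[0.5945, 0.262] -178 [ 0.3   0.27  1.68 -0.    1.19 -2.88]
[0.58, 0.1136] 82 [ 0.07  0.15  1.83 -0.    1.17 -1.36]
[0.58, 0.1136] 2 [ 0.07  0.15  1.83 -0.    1.17  0.03]
[0.58, 0.1136] -98 [ 0.07  0.15  1.83 -0.    1.17  1.78]
[0.58, 0.1136] -178 [ 0.07  0.15  1.83 -0.    1.17 -3.11]
1.9333
wrist red 1564 1197 mean [0.5905 0.2629 0.0824] zmax [0.063 0.084] rect [array([591.8, 263.5]), array([16.2, 55.8]), np.float64(82.2)]
wrist yellow 904 901 mean [0.5744 0.1165 0.0826] zmax [0.081 0.084] rect [array([579.1, 114.3]), array([14.8, 55.1]), np.float64(71.3)]
wrist blue 12499 12499 mean [0.582  0.194  0.0288] zmax [0.027 0.031] rect [array([653.4, 317.2]), array([520.7, 163.3]), np.float64(62.1)]
[0.58664965 0.18888743 0.24993078] [ 1.90718447e-01  2.20747758e-02  1.61330963e+00  1.96152796e-04
  1.50636718e+00 -1.27662959e+00]
```

View pics/wrist1.png

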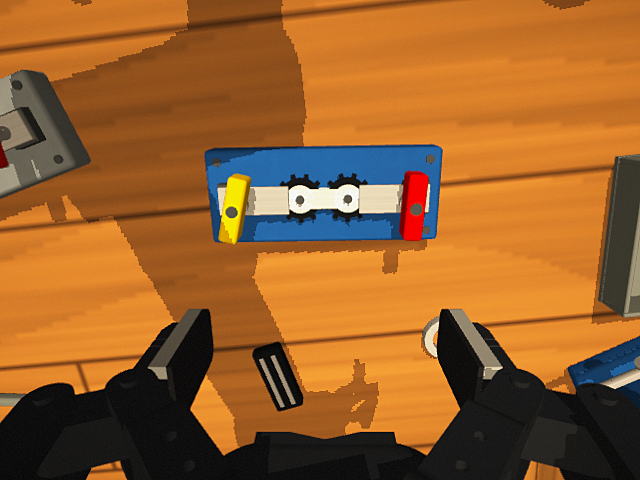

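The wrist view shows the blue jig with the yellow knob at (233,210) and the red at (416,207). The grey jig sits well off to the left at (35,130). The wrist and scene measurements agree within 3 mm, so I grip red.

```bash
cat >> h.py <<'E'
def grab(xy,a):
    from cell import r,claw,monitor
    r.goto([*xy,.13],quat(a)); claw.command_gripper(.55)
    r.line_to([*xy,.055],feed=.08)
    print("down",monitor.current_force().round(1) if hasattr(monitor.current_force(),'round') else monitor.current_force())
    claw.command_gripper(0.0); st("gripped")
def st(t):
    from cell import monitor
    print(t,"t%.2f"%monitor.current_clock(),"F",np.round(monitor.current_force(),1),"M",np.round(monitor.current_moment(),2),"w",round(float(monitor.current_gripper_width()),3),"p",np.round(monitor.current_position(),4),"j6",round(float(monitor.current_joint_positions()[5]),3))
E
python3 - <<'E'
from cell import r, claw, solver, vision, monitor
from h import *
grab([.5925,.263],82.2)
j=np.array(monitor.current_joint_positions())
for d in (.1,.3,.5):
    q=j.copy();q[5]+=d;r.move_joints(q);st(d)
f=vision.grab_frame("wrist");cv2.imwrite("pics/wrist2.png",f["img"])
E
```

```text
down [-0.1  0.4  0.1]
gripped t4.55 F [-1.6 -3.5  4.6] M [-0.59  0.29 -0.04] w 0.177 p [0.5928 0.2625 0.0559] j6 -1.132
0.1 t4.80 F [-1.  -2.   1.3] M [-0.42  0.13 -0.06] w 0.173 p [0.5928 0.2624 0.0559] j6 -1.034
0.3 t5.11 F [-2.4 -4.8  3.6] M [-0.67  0.32 -0.07] w 0.176 p [0.5927 0.2621 0.0559] j6 -0.836
0.5 t5.42 F [-2.6 -5.7  3.4] M [-0.8   0.41 -0.04] w 0.173 p [0.5926 0.2618 0.0559] j6 -0.635
```

View pics/wrist2.png

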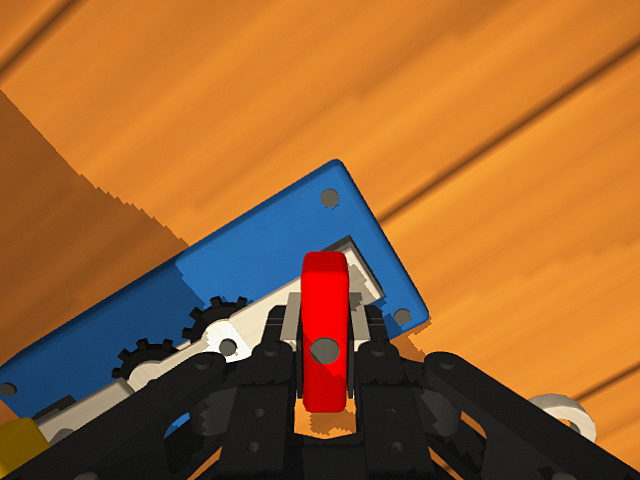

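The red bar at (325,330) is held squarely and turning, with low forces. I continue to the stop in small steps.

```bash
cat >> h.py <<'E'
def tostop(steps,lim=0.9):
    from cell import r,monitor
    j=np.array(monitor.current_joint_positions()); 
    for d in steps:
        q=j.copy();q[5]+=d;r.move_joints(q);st(round(d,3))
        print("   lag",round(float(q[5]-monitor.current_joint_positions()[5]),4))
        if abs(monitor.current_moment()[2])>lim or np.linalg.norm(monitor.current_force())>50: print("STOP");return d
E
python3 - <<'E'
from cell import r, claw, solver, vision, monitor
from h import *
tostop([.4,.7]+list(np.arange(.75,1.06,.03)))
E
```

```text
0.4 t5.93 F [-3.4 -4.1  3.6] M [-0.69  0.47 -0.04] w 0.178 p [0.5922 0.2615 0.0559] j6 -0.239
   lag 0.0037
0.7 t6.33 F [-4.  -5.2  5. ] M [-0.81  0.73 -0.08] w 0.177 p [0.5918 0.2613 0.0559] j6 0.061
   lag 0.0036
0.75 t6.58 F [-5.4 -4.8  5.2] M [-0.82  0.71 -0.05] w 0.175 p [0.5917 0.2613 0.0559] j6 0.111
   lag 0.0036
0.78 t6.83 F [-5.  -5.4  5.2] M [-0.82  0.69 -0.03] w 0.176 p [0.5916 0.2613 0.0559] j6 0.141
   lag 0.0037
0.81 t7.08 F [-5.4 -5.7  5.6] M [-0.8   0.79 -0.08] w 0.172 p [0.5916 0.2612 0.0559] j6 0.171
   lag 0.0037
0.84 t7.33 F [-5.  -5.7  5.9] M [-0.88  0.81 -0.06] w 0.173 p [0.5916 0.2613 0.0559] j6 0.201
   lag 0.0037
0.87 t7.58 F [-4.9 -6.4  5.3] M [-0.77  0.83  0.3 ] w 0.177 p [0.5915 0.2612 0.0559] j6 0.23
   lag 0.0046
0.9 t7.83 F [-5.  -6.2  5.2] M [-0.76  0.88  0.72] w 0.179 p [0.5915 0.2613 0.0559] j6 0.259
   lag 0.0059
0.93 t8.07 F [-5.5 -6.1  5.8] M [-0.78  0.91  1.28] w 0.179 p [0.5915 0.2613 0.0559] j6 0.287
   lag 0.0074
STOP
```

Moment about z rose at j6≈0.21, which is 1.34 rad after the grip and matches the expected stop. I release, back off and look.

```bash
python3 - <<'E'
from cell import r, claw, solver, vision, monitor
from h import *
claw.command_gripper(.55);st("rel")
p=monitor.current_position();r.line_to([p[0],p[1],.13],feed=.15)
r.goto([.587,.188,.25],quat(84))
f=vision.grab_frame("wrist");cv2.imwrite("pics/wrist3.png",f["img"]);rep(f,(150,80,520,300),"wrist");st("")
E
```

```text
rel t8.48 F [ 0.3 -0.1  0.8] M [ 0.04  0.03 -0.03] w 0.547 p [0.5927 0.2622 0.0558] j6 0.294
wrist red 1481 1215 mean [0.591  0.2629 0.0824] zmax [0.066 0.084] rect [array([591.9, 263.3]), array([16.5, 55.5]), np.float64(4.9)]
wrist yellow 974 973 mean [0.5756 0.1159 0.0826] zmax [0.081 0.084] rect [array([578.7, 114.2]), array([15. , 54.8]), np.float64(70.5)]
wrist blue 12688 12688 mean [0.5795 0.1913 0.0287] zmax [0.027 0.03 ] rect [array([585.3, 189.3]), array([218.3,  89.4]), np.float64(85.0)]
 t10.57 F [ 0.7  0.3 -0.2] M [-0.01 -0.01  0.04] w 0.546 p [0.5866 0.1881 0.2488] j6 -1.276
```

View pics/wrist3.png

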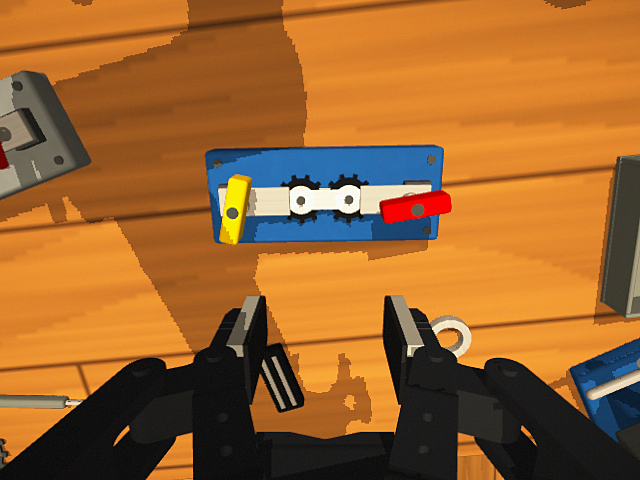

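Red now lies at -85.1° with the jig at -5°, a turn of 80° ≈ 1.396 rad, so it is on its stop at (416,207). The yellow knob at (235,210) has not moved. Now yellow.

```bash
python3 - <<'E'
from cell import r, claw, solver, vision, monitor
from h import *
grab([.579,.1142],71)
tostop([.1,.4,.8]+list(np.arange(1.05,1.4,.03)),1.2)
claw.command_gripper(.55);st("rel")
p=monitor.current_position();r.line_to([p[0],p[1],.13],feed=.15)
r.goto([.587,.188,.25],quat(84))
f=vision.grab_frame("wrist");cv2.imwrite("pics/wrist4.png",f["img"]);rep(f,(150,80,520,300),"wrist");st("")
f=vision.grab_frame("scene");cv2.imwrite("pics/scene4.png",f["img"])
E
```

```text
down [-0.1 -0.3  0.4]
gripped t12.88 F [-2.9 -4.   3.8] M [-0.68  0.36 -0.06] w 0.179 p [0.5791 0.113  0.0559] j6 -1.17
0.1 t13.12 F [ 0.6 -0.5 -1.6] M [-0.15 -0.05 -0.08] w 0.178 p [0.579  0.1129 0.0559] j6 -1.073
   lag 0.0022
0.4 t13.52 F [-0.7 -1.8  0.1] M [-0.27  0.17 -0.04] w 0.176 p [0.5789 0.1127 0.0559] j6 -0.774
   lag 0.0039
0.8 t13.98 F [-4.7 -3.8  2.3] M [-0.61  0.54 -0.07] w 0.177 p [0.5787 0.1126 0.0559] j6 -0.374
   lag 0.004
1.05 t14.33 F [-4.5 -4.1  3.8] M [-0.65  0.61 -0.06] w 0.176 p [0.5785 0.1125 0.0559] j6 -0.124
   lag 0.0033
1.08 t14.58 F [-4.9 -4.6  2.4] M [-0.68  0.66 -0.13] w 0.177 p [0.5784 0.1125 0.0559] j6 -0.094
   lag 0.0034
1.11 t14.83 F [-5.  -3.6  2.7] M [-0.69  0.67 -0.08] w 0.178 p [0.5784 0.1125 0.0559] j6 -0.064
   lag 0.0034
1.14 t15.08 F [-4.4 -4.   1.4] M [-0.7   0.74 -0.06] w 0.177 p [0.5784 0.1125 0.0559] j6 -0.034
   lag 0.0034
1.17 t15.33 F [-4.9 -4.7  3. ] M [-0.64  0.7   0.23] w 0.174 p [0.5784 0.1125 0.0559] j6 -0.005
   lag 0.0043
1.2 t15.58 F [-4.5 -3.3  2.7] M [-0.58  0.73  0.7 ] w 0.177 p [0.5784 0.1126 0.0559] j6 0.024
   lag 0.0056
1.23 t15.83 F [-4.1 -3.7  2.3] M [-0.62  0.71  1.31] w 0.177 p [0.5784 0.1126 0.0559] j6 0.052
   lag 0.007
STOP
rel t16.24 F [ 0.4 -0.8  0.7] M [-0.02  0.02 -0.01] w 0.551 p [0.5794 0.1133 0.0561] j6 0.059
wrist red 1489 1216 mean [0.591  0.2629 0.0824] zmax [0.066 0.084] rect [array([592.1, 263.3]), array([16.5, 55.6]), np.float64(5.1)]
wrist yellow 890 886 mean [0.5778 0.1194 0.0826] zmax [0.08  0.084] rect [array([578.8, 114.4]), array([15.6, 54.6]), np.float64(6.6)]
wrist blue 13074 13074 mean [0.5799 0.1892 0.0288] zmax [0.027 0.03 ] rect [array([585.2, 189.3]), array([218.3,  89.5]), np.float64(85.0)]
 t18.15 F [ 0.7  0.1 -0.4] M [-0.01  0.02  0.02] w 0.549 p [0.5865 0.1877 0.2485] j6 -1.276
```

View pics/wrist4.png

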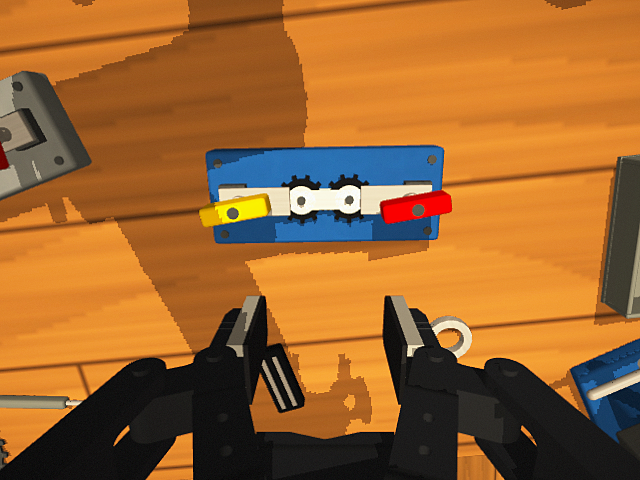

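View pics/scene4.png

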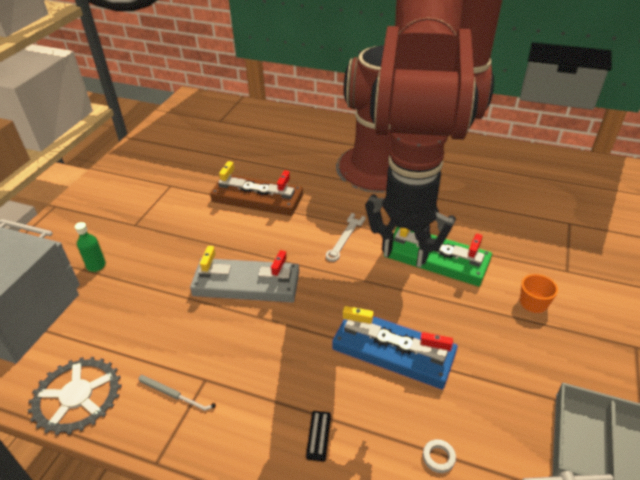

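Both knobs now lie nearly along the jig: yellow at (235,210), red at (416,207), with the other jigs unchanged. The yellow angle reads 1.5° less than red, which may be shadow in the mask, so I check it more carefully.

```bash
python3 - <<'E'
from cell import r, vision, monitor
from h import *
r.goto([.587,.188,.20],quat(84))
f=vision.grab_frame("wrist");rep(f,(100,60,560,310),"wrist")
h=cv2.cvtColor(f["img"],cv2.COLOR_BGR2HSV)
K=f["camera_matrix"];T=np.linalg.inv(f["world_to_cam"])
def plane(uv,z=.084):
    n=cv2.undistortPoints(uv.reshape(-1,1,2).astype(float),K,f["distortion"]).reshape(-1,2)
    d=np.c_[n,np.ones(len(n))]@T[:3,:3].T;return T[:3,3]+d*((z-T[2,3])/d[:,2])[:,None]
for k,lo in (("red",None),("yellow",None)):
    H,S,V=[h[...,i].astype(int) for i in range(3)]
    m=(((H<6)|(H>172)) if k=="red" else ((H>20)&(H<36)))&(S>120)&(V>60)
    m[:60]=0;m[310:]=0;m[:,:100]=0;m[:,560:]=0
    m=cv2.morphologyEx(m.astype(np.uint8),cv2.MORPH_CLOSE,np.ones((9,9)))>0
    v,u=np.nonzero(m); Z=np.zeros(m.shape); Z[v,u]=pts({**f,"range_z":np.where(f["range_z"]>0,f["range_z"],1)},m)[:,2]
    t=m&(Z>.081)
    for side in ("top","bottom"):
        e=[(c,(np.nonzero(t[:,c])[0].min() if side=="top" else np.nonzero(t[:,c])[0].max())) for c in np.nonzero(t.any(0))[0]]
        P=plane(np.array(e));s=np.sort(P[:,1]);n=len(P)//5
        Q=P[n:-n]; vx,vy,_,_=cv2.fitLine(Q[:,:2].astype(np.float32),cv2.DIST_HUBER,0,.001,.001).ravel();print(k,side,len(Q),round(float(np.degrees(np.arctan2(vy,vx)))%180,2))
c=f["img"][90:310,140:540];cv2.imwrite("pics/crop5.png",cv2.resize(c,None,fx=2,fy=2));st("")
E
```

```text
wrist red 2100 1669 mean [0.5909 0.2629 0.0824] zmax [0.067 0.084] rect [array([592. , 263.4]), array([16.7, 55.7]), np.float64(5.0)]
wrist yellow 1303 1302 mean [0.5784 0.1178 0.0827] zmax [0.081 0.084] rect [array([579.1, 114.9]), array([15.7, 53.9]), np.float64(4.9)]
wrist blue 16648 16648 mean [0.5784 0.1891 0.0288] zmax [0.027 0.03 ] rect [array([585.3, 189.4]), array([218.3,  89.6]), np.float64(85.0)]
red top 49 94.33
red bottom 49 94.62
yellow top 49 93.63
yellow bottom 49 94.63
 t18.57 F [0.6 0.8 1.6] M [ 0.02 -0.05  0.  ] w 0.553 p [0.5868 0.1878 0.1999] j6 -1.277
```

View pics/crop5.png

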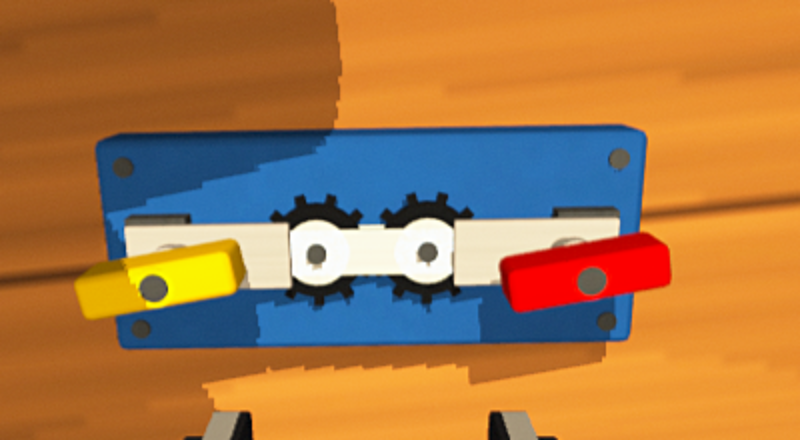

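The two bars are now parallel: yellow at 4.9° and red at 5.0°, both 80° from square to the jig. The gripper is clear, so I hand in.

```bash
python3 - <<'E'
from cell import r
r.sign_off()
E
```

```text
the job is handed in; nothing more can be done
```

I turned the blue jig's red knob clockwise to its end stop, then the yellow one, and left both there. The job was handed in at about 18.6 s on the robot clock.

- **End stops:** On both knobs the moment about the turning axis rose from under 0.15 N m to about 1.3 N m at the expected angle. Wrist force stayed under about 11 N at every reading.
- **Final look:** Both bars lie about 80° (1.4 rad) from square, red at 5.0° and yellow at 4.9°.
- **Disagreements:** One earlier image had yellow at 6.6°, about 1.5° short of red. I put that down to a shadow across the knob, because the closer picture did not show it. Edge line fits in that closer picture gave 93.6° to 94.6° for the two bars, against 95° from the fitted rectangles. That is within measurement noise.
- **Other jigs:** The grey, green and brown jigs were not touched, and they look unchanged in the last scene picture.

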